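Counterweigh an onion on the kitchen balance

TASK

The onion on the kitchen balance weighs 150 g. Of the three loose metal weights on the worktop (large 200 g, middle 100 g, small 50 g), stand the middle one and the small one side by side, upright, in the empty pan, so that they balance the onion and the beam floats level. Then let go of everything.

Things in the scene. Friction and masses are not known exactly. Their poses are not given: they have to be found in the camera images.
- weight_mid: Middle of three bare-metal weights (round body, thin neck, knob on top) standing in a loose row before the balance, in any order. 100 g; body 34 mm across, 30 high; neck 6 high; knob 22 across, 13 high; 50 tall in all. Grip the body from above, the knob passing between the fingers. Origin: centre of the underside, z up. The large one (not needed) has a body 44 mm across and is 60 tall.
- weight_small: The smallest of the three weights: 50 g, 40 mm tall; body 27 mm across and 24 high, neck 6 high, knob 17 across and 10 high. Origin: centre of the underside, z up its axis.
- pan_empty_floor (a point): Centre of the flat inner floor (110 mm across, rim 5 mm above it) of the balance's empty round metal pan, on the right seen from the robot. The pan stays horizontal; z up, y along the beam to the onion's pan, x away from the robot. Floor 116 mm above the worktop at the start, firm against its stop until both weights are in, then sinks softly to 103. A weight may stand anywhere in the pan.
- beam (a joint): Beam of the balance (grey foot and post fixed to the worktop, 120 mm pans 200 mm apart, the 75 mm onion in the left one). Tilt in rad: 0 level, -0.13 at the stop with the onion down (start), +0.13 at the other stop. A weak spring centres it: 10 g of difference tilts it 0.05. A black pointer hangs before a white plate on the post.
Mind the look-alikes: they are no part of the job. What is shaped like the weight_mid but brown is not meant.

How it is judged:
By the outcome, as a careful person would: the job done as asked, in the order asked, and still so for the second after the job is handed in, with the robot touching nothing.
It also fails if it takes over 70 s, if anything falls off the work surface, if the arm or the gripper's body presses on something with over 40 N, if the wrist force passes 120 N, or if a joint passes its speed limit or range.

ROBOT

A 6-joint arm with a two-finger parallel gripper is mounted at the origin on a cart in front of the work surface, level with it; the furniture and walls round the work are solid. World frame = base frame: x ahead of the robot, y to its left, z up, the work surface at z = 0. Lengths are in m, angles in degrees, forces in N, time in s.
With the tool pointing down it reaches from about 0.275 to 0.725 m from the base axis. Payload 15.9 kg.
Tool frame: the origin (TCP) lies at the very end of the fingers, on their centre line; the grasp point (between the pads) lies ctrl.grip_point_offset behind it (ctrl.grip_point_offset is the distance from the TCP to the grasp point, in m); z points along the fingers, y is the direction in which the jaws open and shut (so a half turn about z gives the same grasp; the last joint's range is limited). The gripper opens to 85 mm and grips with 20 to 120 N. Pads are 22 mm wide; open, the fingers measure 114 mm over their backs; the gripper's body (76 mm by 85 mm) begins 54 mm behind the grasp point. The pads swing forward as they close: fully open they stand 13 mm farther back than shut.
Start: joints at [-66.75, 12.198, -1.971, 75.831, 0, 90], TCP at [0.197, -0.459, 0.192] pointing down, gripper open.
Joint ranges: [-170.91, 170.91], [-42.67, 98.43], [-65.05, 77.54], [-120.47, 116.71], [-90, 82.35], [-180, 180]. Speed limits (degrees/s): [108.29, 108.29, 136.94, 147.25, 180, 180].

INTERFACE

Orientations are given as [roll, pitch, yaw] about the fixed x, y, z axes, in that order (R = Rz(yaw) Ry(pitch) Rx(roll)).
In Python, from rig import status, vision, job, ctrl gives the robot as it stands. The module is installed in compiled form; this text tells all that it offers.
- The arm moves only by the shell command python3 -m pendant 'ROWS'. ROWS is text: rows parted by semicolons, each of 7 numbers parted by spaces: the shift along the world's x, y, z in units of 40 mm (1.0 is 40 mm), then the turn, a rotation vector about the world's x, y, z in rad, then the finger opening in mm, from 0 to 85.4. In form: x y z rx ry rz grip; .... A call has 1 to 20 rows; each row is the pose to reach, as a shift and turn from the pose commanded when the call began; what a row does not reach only later rows make up. A row lasts 1/10 s, in which the tool goes at most 50 mm and 8.59 degrees, less where a joint would pass 70% of its speed; a pose out of reach is approached as far as the arm can. A call with a gripper value outside its range is refused whole. The fingers move at their own pace and stop on an object; the grip force is fixed at half the most. Time passes only in rows, so rows that repeat a pose let the fingers close. It gives the time, the measured TCP pose, the force and the opening at its end, in the units of the state.
- status.read_state(): the state, without advancing time (a new reading comes with each control period).
- vision.get_image(name): name is "side" or "top" or "wrist"; returns the picture (384x512x3 uint8, red, green, blue); there is no depth.
- vision.get_calibration(name): a dict with "fovy" (degrees; the focal length in pixels is half the picture's height over the tangent of half this angle, whatever the lens; pixels are square), "cx", "cy" (the principal point, pixels), "dist" ([k1, k2, p1, p2, k3] as OpenCV has them; the pictures are not rectified), "T" (4x4, takes a point from camera to world coordinates); the wrist camera has in their place "hand_eye" (4x4, takes a point from camera to tool coordinates, whose origin is the TCP and whose axes are the flange's). Camera axes: x right, y up, looking along -z (the intrinsics and any distortion apply to the point x, -y, -z); pixel columns grow to the right and rows downward; lengths in m; the calibration is good to about 2 mm. A picture is of the moment at which its call begins: read the wrist's pose just before it. get_calibration takes no time and is no camera call.
- job.hand_in(): hands the job in, once; it reports no verdict.
The state is a dict: "t": time; "q": joint angles; "joint_vel": joint speeds; "effort": joint torques, N m; "tool_pos": TCP position; "orientation": TCP orientation; "force": force on the tool from outside, world axes, zero at the start; "wrist_torque": the same for the moment, N m; "width": finger opening in m.
Only numpy, scipy, OpenCV 4.12 (cv2) and the standard library are available. Lean on these libraries where they do the work, as an engineer would, in place of code of your own. Each camera call takes 0.05 s, during which the arm holds its last target. There are 200 camera calls.

## Working session

There is one attempt and no reset: what is moved stays moved. The work goes in short steps, Python scripts to look and compute and a shell command to move; the robot and the scene stay as the last step left them, time stands still between calls to the robot, and variables do not carry over. Pictures are saved under pics/ and viewed, about 8 in all and at most 12, crops included, and the job is handed in when it is done.

```bash
mkdir -p pics
cat > h.py <<'E'
import numpy as np,cv2
from rig import status,vision,job,ctrl
from scipy.spatial.transform import Rotation as R
def K(c):
    f=192/np.tan(np.radians(c["fovy"])/2); return np.array([[f,0,c["cx"]],[0,f,c["cy"]],[0,0,1.]])
def T(name,s=None):
    c=vision.get_calibration(name)
    if name!="wrist": return c,np.array(c["T"])
    s=s or status.read_state(); M=np.eye(4); M[:3,:3]=R.from_euler("xyz",s["orientation"],degrees=True).as_matrix(); M[:3,3]=s["tool_pos"]
    return c,M@np.array(c["hand_eye"])
def pix2plane(name,uv,z,s=None):
    c,M=T(name,s); p=cv2.undistortPoints(np.array([[uv]],float),K(c),np.array(c["dist"],float))[0,0]
    d=M[:3,:3]@np.array([p[0],-p[1],-1]); o=M[:3,3]; return o+d*(z-o[2])/d[2]
def proj(name,P,s=None):
    c,M=T(name,s); q=(np.atleast_2d(P)-M[:3,3])@M[:3,:3]; q=q*[1,-1,-1]
    return cv2.projectPoints(q,np.zeros(3),np.zeros(3),K(c),np.array(c["dist"],float))[0][:,0]
def snap(name,fn):
    im=vision.get_image(name); cv2.imwrite("pics/"+fn,im[:,:,::-1]); return im
E
python3 - <<'E'
from h import *
s=status.read_state();print(s,ctrl.grip_point_offset)
snap("top","top0.png");snap("side","side0.png")
for n in("top","side"):
    print(n,T(n)[1].round(3).tolist(),T(n)[0]["dist"])
E
```

```text
{'t': 0.0, 'q': array([-6.67521880e+01,  1.22251535e+01, -2.00842517e+00,  7.58308717e+01,
       -1.14040267e-03,  9.00006593e+01]), 'joint_vel': array([-6.43300556e-02,  4.53239275e-02, -9.15779706e-03, -4.16704087e-06,
        8.34558887e-02, -1.19492529e-01]), 'effort': array([-3.04756919e-03, -6.86160421e+01,  4.87116730e+01,  1.73929083e-02,
       -3.15552543e-04, -1.01778119e-05]), 'tool_pos': array([ 0.19719669, -0.45905397,  0.19101185]), 'orientation': array([-1.79935550e+02,  1.14114358e-03,  2.32471540e+01]), 'force': array([-0.0005329 , -0.30881295, -0.26353291]), 'wrist_torque': array([0.00392536, 0.06074159, 0.01753508]), 'width': 0.08521174563184856} 0.0187
top [[0.021, 0.991, -0.13, 0.45], [-1.0, 0.022, 0.006, 0.177], [0.009, 0.13, 0.992, 0.929], [0.0, 0.0, 0.0, 1.0]] [-0.10777193  0.          0.          0.          0.        ]
side [[0.98, 0.088, -0.18, 0.393], [-0.2, 0.48, -0.854, -0.538], [0.011, 0.873, 0.488, 0.518], [0.0, 0.0, 0.0, 1.0]] [0.04883654 0.         0.         0.         0.        ]
```

View pics/top0.png

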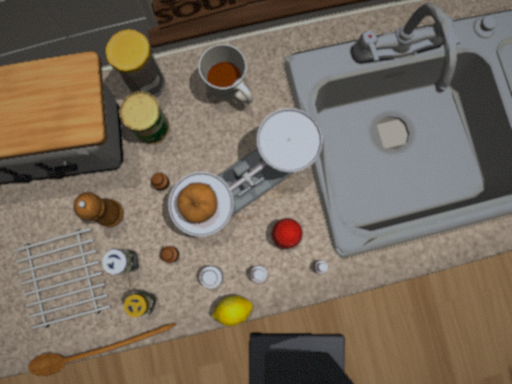

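View pics/side0.png

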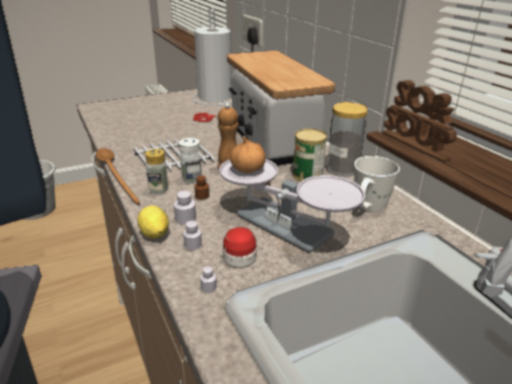

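The top view shows the weights at large (210,277), mid (259,274) and small (320,267), with the empty pan at (290,140). The side view confirms this: large (185,207), mid (192,236), small (208,280). The brown copies stand farther left.

Run:
```python
from h import *
im=cv2.imread("pics/top0.png")
for n,uv,z in(("large",(210,277),.055),("mid",(259,273),.048),("small",(321,266),.038),("pan",(289.5,140.5),.12),("onionpan",(201,205),.1),("apple",(287,233),.03)):
    p=pix2plane("top",uv,z);print(n,p.round(4),proj("side",p).round(1))
a=im[245:295,190:340];b=cv2.resize(a,None,fx=5,fy=5,interpolation=cv2.INTER_CUBIC)
c=cv2.resize(cv2.imread("pics/side0.png")[175:300,150:275],None,fx=2.7,fy=2.7,interpolation=cv2.INTER_CUBIC)
o=np.zeros((600,750,3),np.uint8);o[:250]=b;o[255:255+c.shape[0],:c.shape[1]]=c;cv2.imwrite("pics/crop1.png",o)
```

```text
large [0.4133 0.2535 0.055 ] [[183.9 196.2]]
mid [0.4226 0.1611 0.048 ] [[192.4 224.1]]
small [0.4379 0.0413 0.038 ] [[208.  268.9]]
pan [0.6633 0.1117 0.12  ] [[329.1 191.7]]
onionpan [0.5444 0.27   0.1   ] [[246.6 167.3]]
apple [0.5009 0.1074 0.03  ] [[239.3 244.5]]
```

View pics/crop1.png

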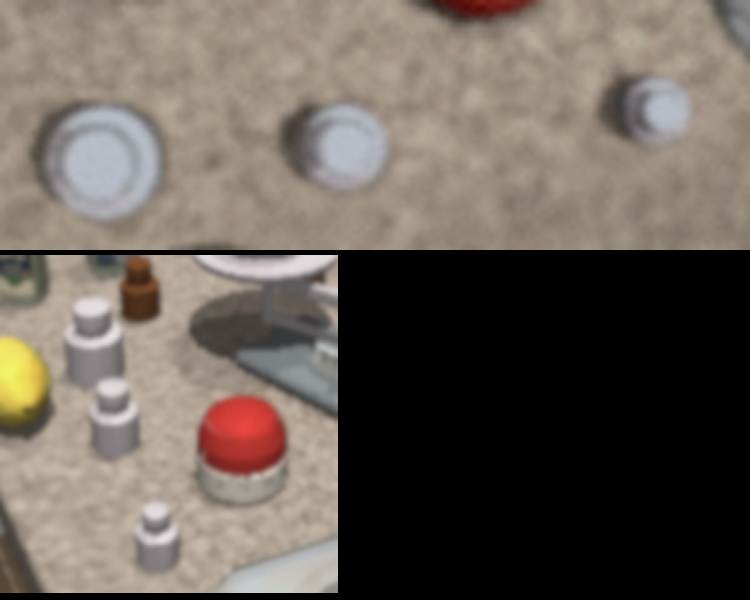

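```bash
python3 -m pendant '5.55 15.5 -0.4 0 0 0 60;5.55 15.5 -0.4 0 0 0 60;5.55 15.5 -0.4 0 0 0 60;5.55 15.5 -0.4 0 0 0 60;5.55 15.5 -0.4 0 0 0 60;5.55 15.5 -0.4 0 0 0 60;5.55 15.5 -0.4 0 0 0 60;5.55 15.5 -0.4 0 0 0 60;5.55 15.5 -0.4 0 0 0 60;5.55 15.5 -0.4 0 0 0 60;5.55 15.5 -0.4 0 0 0 60;5.55 15.5 -0.4 0 0 0 60;5.55 15.5 -0.4 0 0 0 60;5.55 15.5 -0.4 0 0 0 60;5.55 15.5 -0.4 0 0 0 60;5.55 15.5 -0.4 0 0 0 60;5.55 15.5 -0.4 0 0 0 60;5.55 15.5 -0.4 0 0 0 60;5.55 15.5 -0.4 0 0 0 60;5.55 15.5 -0.4 0 0 0 60'
python3 - <<'E'
from h import *
s=status.read_state();print(s["tool_pos"],s["orientation"],s["q"].round(1));snap("wrist","w1.png")
print(np.round(vision.get_calibration("wrist")["hand_eye"],3).tolist())
print(proj("wrist",[[.419,.1607,.048],[.436,.038,.038],[.41,.2535,.057]],s))
E
```

```text
t: 2.1
tool_pos: [0.4194, 0.1602, 0.1757]
orientation: [180.0, -0.0, 23.2]
force: [0.1, 0.0, 0.9]
width: 0.0604
[0.41938919 0.16015649 0.17568759] [ 1.79998908e+02 -1.95037162e-02  2.32010453e+01] [ 20.9   6.4 -11.2  72.4  -0.  177.7]
[[-0.001, 0.951, 0.31, 0.079], [1.0, 0.001, -0.001, -0.001], [-0.001, 0.31, -0.951, -0.182], [0.0, 0.0, 0.0, 1.0]]
[[253.78306824 169.72202799]
 [369.15396982 197.89906495]
 [157.3930585  142.55495872]]
```

View pics/w1.png

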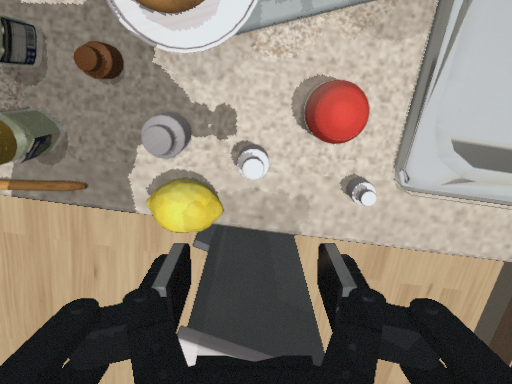

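Run:
```python
from h import *
im=cv2.imread("pics/w1.png")
a=cv2.resize(im[140:190,225:285],None,fx=6,fy=6,interpolation=cv2.INTER_CUBIC)
b=cv2.resize(im[170:220,335:395],None,fx=6,fy=6,interpolation=cv2.INTER_CUBIC)
cv2.imwrite("pics/w1c.png",np.hstack([a,b]))
s=status.read_state()
for uv,z in(((253.5,165),.05),((368.5,198.5),.04)): print(pix2plane("wrist",uv,z,s).round(4))
```

```text
[0.4237 0.1631 0.05  ]
[0.4355 0.0394 0.04  ]
```

View pics/w1c.png

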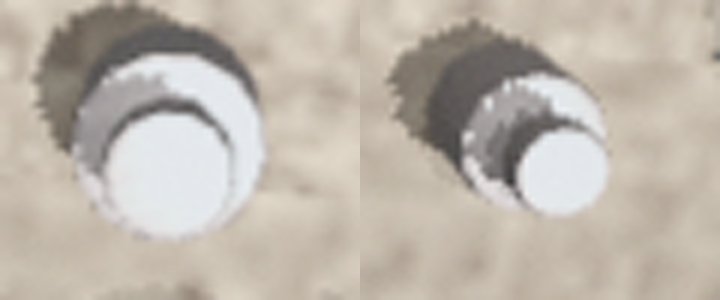

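```bash
python3 -m pendant '0 0.02 -1 0 0 0 60;0 0.02 -2 0 0 0 60;0 0.02 -2.8 0 0 0 60;0 0.02 -3.4 0 0 0 60;0 0.02 -3.9 0 0 0 60;0 0.02 -4.2 0 0 0 60;0 0.02 -4.3 0 0 0 60;0 0.02 -4.3 0 0 0 60;0 0.02 -4.3 0 0 0 45;0 0.02 -4.3 0 0 0 38;0 0.02 -4.3 0 0 0 30;0 0.02 -4.3 0 0 0 20;0 0.02 -4.3 0 0 0 20;0 0.02 -4.3 0 0 0 20;0 0.02 -4.3 0 0 0 20'
```

```text
t: 3.65
tool_pos: [0.4197, 0.1615, 0.0039]
orientation: [180.0, -0.0, 23.2]
force: [-0.2, -0.8, 6.0]
width: 0.0203
```

The width closed to 20 mm and should have stopped at 34, so something is off. I'll look.

Run:
```python
from h import *
a=snap("side","s2.png");b=snap("wrist","w2.png")
c=cv2.resize(a[150:330,110:290],(500,500),interpolation=cv2.INTER_CUBIC)
d=cv2.resize(b,(300,225))
o=np.zeros((500,800,3),np.uint8);o[:,:500]=c;o[:225,500:]=d;cv2.imwrite("pics/c2.png",o[:,:,::-1]);print(status.read_state()["width"])
```

```text
0.020350772725272512
```

View pics/c2.png

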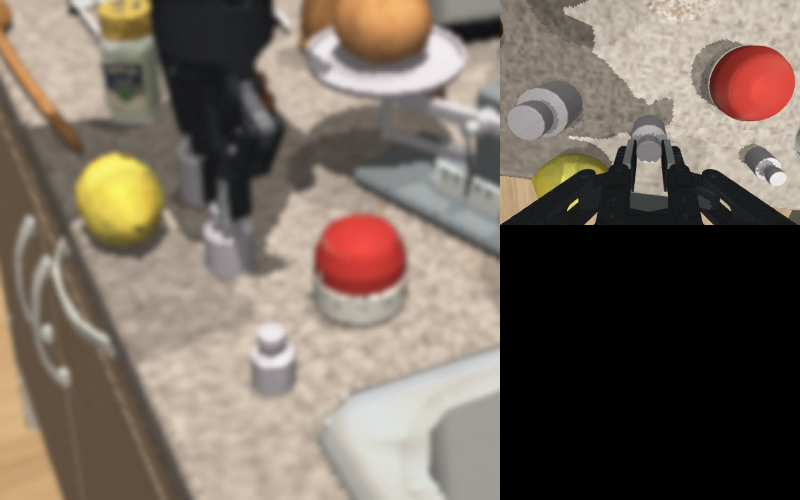

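Run:
```python
from h import *
s=status.read_state();print(s["tool_pos"],s["force"],s["effort"].round(1))
p=s["tool_pos"]
P=np.array([p,p+[0,0,.03],p+[0,0,.05]])
o=[]
for n,f in(("side","s2.png"),("wrist","w2.png")):
    im=cv2.imread("pics/"+f);uv=proj(n,P,s);print(n,uv.round(1).tolist())
    x0,y0=(np.round(uv[0])-[50,60]).astype(int);x0=max(x0,0);y0=min(max(y0,0),384-100)
    c=cv2.resize(im[y0:y0+100,x0:x0+100],(400,400),interpolation=cv2.INTER_CUBIC)
    for q,col in zip(uv,((0,0,255),(0,255,0),(255,0,0))):cv2.circle(c,tuple(int(v) for v in ((q-[x0,y0]+.5)*4)),3,col,-1)
    o.append(c)
cv2.imwrite("pics/c3.png",np.hstack(o))
```

```text
[0.41976164 0.16148995 0.00391525] [-1.71052161 -0.72544617  6.56411061] [  0.2 -60.6  39.6  -0.4   0.2   0. ]
side [[192.2, 243.5], [191.3, 230.4], [190.7, 221.5]]
wrist [[255.1, 222.2], [255.4, 245.5], [255.6, 265.8]]
```

View pics/c3.png

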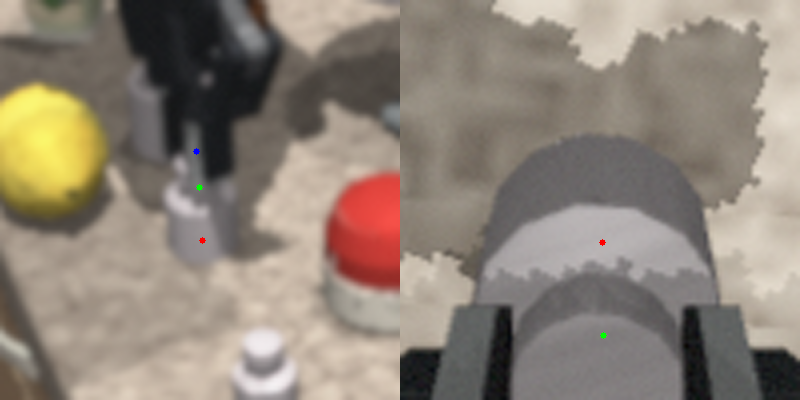

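The reported TCP is low, but the fingertips sit at about body-top height, so the pads are round the knob. I'll test the grip with a tighter command and a small lift.

```bash
python3 -m pendant '0 0 0 0 0 0 10;0 0 0 0 0 0 5;0 0 0 0 0 0 5;0 0 0 0 0 0 5'
```

```text
t: 4.15
tool_pos: [0.4199, 0.1616, 0.0041]
orientation: [180.0, -0.1, 23.2]
force: [-1.3, -1.1, 12.5]
width: 0.0179
```

```bash
python3 -m pendant '0 0 0 0 0 0 20;0 0 0 0 0 0 35;0 0 0.3 0 0 0 55;0 0 0.3 0 0 0 60;0 0 0.3 0 0 0 60;0 0 0.3 0 0 0 60;0 0 0.3 0 0 0 60'
python3 - <<'E'
from h import *
s=status.read_state();a=snap("side","s4.png");b=snap("wrist","w4.png")
uv=proj("wrist",[s["tool_pos"]],s)
c=cv2.resize(a[175:275,140:240],(400,400),interpolation=cv2.INTER_CUBIC)
d=cv2.resize(b[190:390-6,155:355],(400,388),interpolation=cv2.INTER_CUBIC)
o=np.zeros((400,800,3),np.uint8);o[:,:400]=c;o[:388,400:]=d;cv2.imwrite("pics/c4.png",o[:,:,::-1])
E
```

```text
t: 4.85
tool_pos: [0.4191, 0.1613, 0.0151]
orientation: [-180.0, 0.0, 23.3]
force: [-0.3, -0.3, 0.5]
width: 0.0602
```

View pics/c4.png

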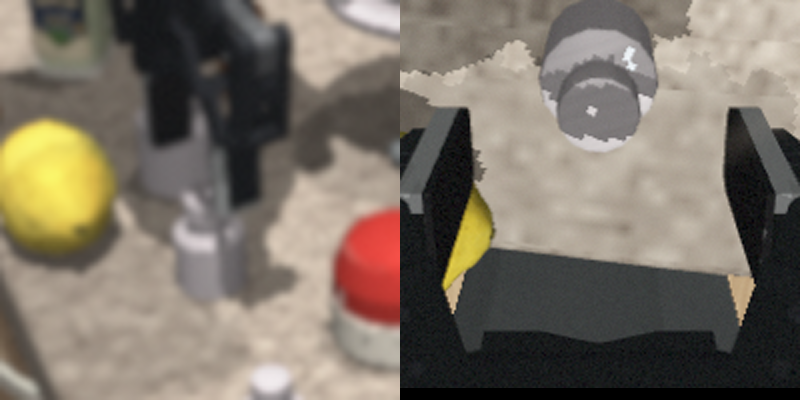

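Run:
```python
from h import *
s=status.read_state();p=s["tool_pos"];M=R.from_euler("xyz",s["orientation"],degrees=True).as_matrix()
print(pix2plane("wrist",(253.5,242),.05,s), p)
for y in (.03,-.03):
  for x in(-.011,.011):
    for b in (0,.008,.015,.02,.025,.03,.04): print(x,y,b,proj("wrist",[p+M@[x,y,-b]],s).round(0).tolist())
```

```text
[0.42288293 0.16398327 0.05      ] [0.41918721 0.16135044 0.01524303]
-0.011 0.03 0 [[304.0, 239.0]]
-0.011 0.03 0.008 [[306.0, 245.0]]
-0.011 0.03 0.015 [[308.0, 250.0]]
-0.011 0.03 0.02 [[309.0, 255.0]]
-0.011 0.03 0.025 [[311.0, 259.0]]
-0.011 0.03 0.03 [[312.0, 264.0]]
-0.011 0.03 0.04 [[316.0, 275.0]]
0.011 0.03 0 [[306.0, 205.0]]
0.011 0.03 0.008 [[308.0, 210.0]]
0.011 0.03 0.015 [[310.0, 215.0]]
0.011 0.03 0.02 [[311.0, 218.0]]
0.011 0.03 0.025 [[313.0, 222.0]]
0.011 0.03 0.03 [[315.0, 226.0]]
0.011 0.03 0.04 [[318.0, 234.0]]
-0.011 -0.03 0 [[206.0, 239.0]]
-0.011 -0.03 0.008 [[204.0, 245.0]]
-0.011 -0.03 0.015 [[203.0, 251.0]]
-0.011 -0.03 0.02 [[201.0, 255.0]]
-0.011 -0.03 0.025 [[200.0, 259.0]]
-0.011 -0.03 0.03 [[198.0, 264.0]]
-0.011 -0.03 0.04 [[195.0, 275.0]]
0.011 -0.03 0 [[204.0, 205.0]]
0.011 -0.03 0.008 [[202.0, 210.0]]
0.011 -0.03 0.015 [[201.0, 215.0]]
0.011 -0.03 0.02 [[199.0, 218.0]]
0.011 -0.03 0.025 [[198.0, 222.0]]
0.011 -0.03 0.03 [[196.0, 226.0]]
0.011 -0.03 0.04 [[193.0, 235.0]]
```

Run:
```python
from h import *
s=status.read_state();p=s["tool_pos"];M=R.from_euler("xyz",s["orientation"],degrees=True).as_matrix()
for y in(.03,-.03):
  for z in (.015,.025,.035,.045,.055,.065):
    q=p+M@[0,y,0];q[2]=z;print(y,z,proj("side",[q]).round(1).tolist())
```

```text
0.03 0.015 [[199.3, 246.9]]
0.03 0.025 [[199.0, 242.4]]
0.03 0.035 [[198.7, 237.9]]
0.03 0.045 [[198.5, 233.4]]
0.03 0.055 [[198.2, 228.8]]
0.03 0.065 [[197.9, 224.2]]
-0.03 0.015 [[184.3, 231.2]]
-0.03 0.025 [[183.9, 226.9]]
-0.03 0.035 [[183.6, 222.5]]
-0.03 0.045 [[183.2, 218.1]]
-0.03 0.055 [[182.9, 213.7]]
-0.03 0.065 [[182.5, 209.2]]
```

The fingertips are about 40–45 mm behind the reported TCP. Both the side and wrist views put them at z≈0.06 with the TCP reading 0.015. The weight hasn't moved. I'll go deeper and regrasp.

```bash
python3 -m pendant '0.03 0.01 -0.5 0 0 0 60;0.03 0.01 -0.9 0 0 0 60;0.03 0.01 -1.1 0 0 0 60;0.03 0.01 -1.2 0 0 0 60;0.03 0.01 -1.2 0 0 0 45;0.03 0.01 -1.2 0 0 0 38;0.03 0.01 -1.2 0 0 0 25;0.03 0.01 -1.2 0 0 0 15;0.03 0.01 -1.2 0 0 0 15;0.03 0.01 -1.2 0 0 0 15;0.03 0.01 -1.2 0 0 0 15'
```

```text
t: 6.05
tool_pos: [0.421, 0.1621, -0.0316]
orientation: [-180.0, -0.1, 23.3]
force: [-3.6, -0.5, 7.9]
width: 0.0321
```

```bash
python3 -m pendant '0 0 0.3 0 0 0 15;0 0 1 0 0 0 15;0 0 2 0 0 0 15;0 0 3 0 0 0 15;0 0 3.9 0 0 0 15;0.6 -0.1 4 0 0 0 15;1.4 -0.22 4 0 0 0 15;2.3 -0.36 4 0 0 0 15;3.2 -0.5 4 0 0 0 15;4.1 -0.65 4 0 0 0 15;5 -0.8 4 0 0 0 15;5.7 -0.92 4 0 0 0 15;6.2 -1 4 0 0 0 15;6.45 -1.03 4 0 0 0 15;6.54 -1.05 4 0 0 0 15;6.54 -1.05 4 0 0 0 15;6.54 -1.05 4 0 0 0 15'
python3 - <<'E'
from h import *
s=status.read_state();print(s["width"],s["tool_pos"])
a=snap("side","s5.png");b=snap("wrist","w5.png");t=snap("top","t5.png")
o=np.zeros((384,768,3),np.uint8)
o[:,:384]=cv2.resize(a[110:270,240:400],(384,384),interpolation=cv2.INTER_CUBIC);o[:288,384:]=cv2.resize(b,(384,288));cv2.imwrite("pics/c5.png",o[:,:,::-1])
E
```

```text
t: 7.75
tool_pos: [0.6817, 0.12, 0.1278]
orientation: [-180.0, -0.0, 23.3]
force: [-0.0, 0.6, -1.2]
width: 0.0322
0.03219621674271229 [0.68169029 0.11998563 0.12781925]
```

View pics/c5.png

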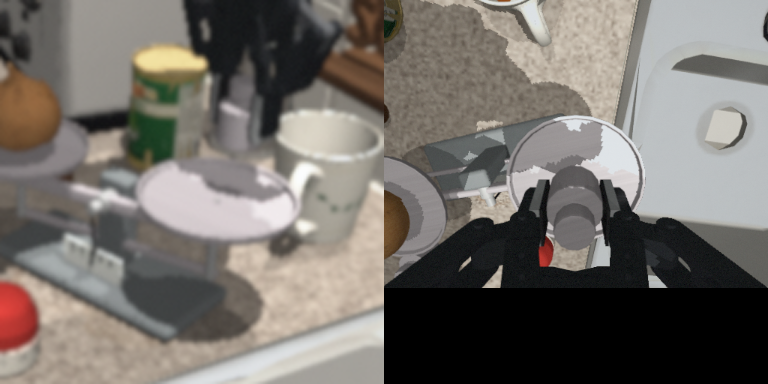

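Run:
```python
from h import *
s=status.read_state()
print(pix2plane("wrist",(257,241),.121,s),proj("side",[[.682,.12,.159],[.6633,.1117,.118]]))
```

```text
[0.66749717 0.11252734 0.121     ] [[339.64772483 169.06618374]
 [328.94237027 192.64334459]]
```

```bash
python3 -m pendant '0 0 -0.4 0 0 0 15;0 0 -0.7 0 0 0 15;0 0 -0.9 0 0 0 15;0 0 -1 0 0 0 15;0 0 -1.04 0 0 0 15;0 0 -1.04 0 0 0 15'
```

```text
t: 8.5
tool_pos: [0.6822, 0.1198, 0.086]
orientation: [180.0, -0.0, 23.3]
force: [-1.0, -0.1, -0.3]
width: 0.0322
```

```bash
python3 -m pendant '0 0 -0.02 0 0 0 15;0 0 -0.04 0 0 0 15;0 0 -0.04 0 0 0 15'
```

```text
t: 8.8
tool_pos: [0.6824, 0.1199, 0.0845]
orientation: [180.0, -0.0, 23.2]
force: [-0.5, 1.1, 0.2]
width: 0.0321
```

```bash
python3 -m pendant '0 0 -0.02 0 0 0 15;0 0 -0.04 0 0 0 15;0 0 -0.04 0 0 0 15'
```

```text
t: 9.1
tool_pos: [0.6823, 0.1198, 0.0827]
orientation: [180.0, -0.0, 23.3]
force: [1.1, -0.3, 0.7]
width: 0.0318
```

```bash
python3 -m pendant '0 0 -0.02 0 0 0 15;0 0 -0.04 0 0 0 15;0 0 -0.05 0 0 0 15;0 0 -0.05 0 0 0 15'
```

```text
t: 9.5
tool_pos: [0.6822, 0.1198, 0.0806]
orientation: [-180.0, 0.0, 23.2]
force: [1.3, 0.3, 1.1]
width: 0.0317
```

Run:
```python
from h import *
s=status.read_state();print(s["force"],s["wrist_torque"])
a=snap("side","s6.png");t=snap("wrist","w6.png")
o=np.zeros((400,800,3),np.uint8)
o[:,:400]=cv2.resize(a[130:230,275:375],(400,400),interpolation=cv2.INTER_CUBIC);o[:,400:]=cv2.resize(t[184:384,155:355],(400,400));cv2.imwrite("pics/c6.png",o[:,:,::-1])
```

```text
[1.32542863 0.27596617 1.11897946] [-0.09331051 -0.29097306 -0.00190397]
```

View pics/c6.png

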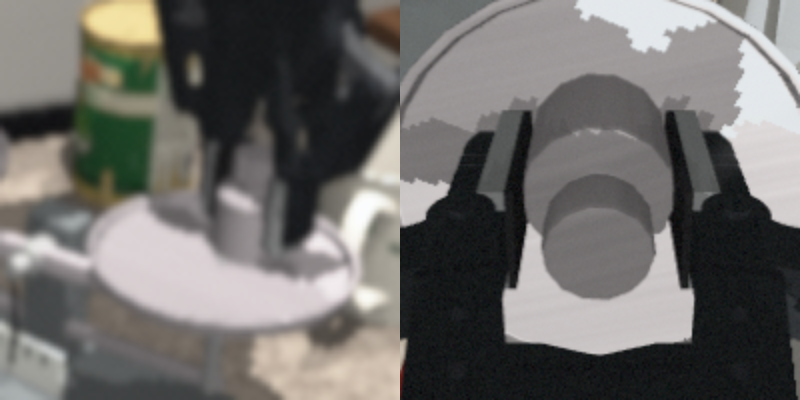

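```bash
python3 -m pendant '0 0 -0.03 0 0 0 15;0 0 -0.03 0 0 0 15;0 0 -0.03 0 0 0 15'; python3 -m pendant '0 0 -0.03 0 0 0 15;0 0 -0.03 0 0 0 15;0 0 -0.03 0 0 0 15'
```

```text
t: 9.9
tool_pos: [0.6821, 0.1198, 0.0794]
orientation: [-180.0, 0.0, 23.2]
force: [1.4, -0.8, 1.2]
width: 0.0319
t: 10.2
tool_pos: [0.6821, 0.1198, 0.0782]
orientation: [-180.0, 0.0, 23.2]
force: [0.6, 0.2, 0.3]
width: 0.0317
```

Net holding force at the stop is only ~0.5 N, so I've probably been pushing the pan down softly. I'll check the pan's shift against the earlier picture before releasing.

Run:
```python
from h import *
g=lambda f:cv2.cvtColor(cv2.imread("pics/"+f),cv2.COLOR_BGR2GRAY).astype(np.float32)
snap("side","s7.png")
for nm,(y0,y1,x0,x1) in {"panfront":(192,215,298,328),"onion":(140,185,222,262),"static base":(212,240,240,290)}.items():
  for f in("s5.png","s6.png","s7.png"):
    print(nm,f,cv2.phaseCorrelate(g("side0.png")[y0:y1,x0:x1],g(f)[y0:y1,x0:x1]))
```

```text
panfront s5.png ((0.05869492883227423, 0.42903652758308297), 0.700244030687544)
panfront s6.png ((-0.4801224454501103, 1.4340040085391532), 0.9063267217742073)
panfront s7.png ((-0.40503408894635484, 2.21325393306031), 0.8947176363733079)
onion s5.png ((0.0996229543574394, 0.0775618171857495), 0.43461094326443145)
onion s6.png ((0.10418800547475016, -0.7713059916905713), 0.43761965221828886)
onion s7.png ((-0.922110749193866, -2.1208571298946097), 0.1549557860692342)
static base s5.png ((-0.09364854766749175, 0.019589516179561173), 0.6379496499697367)
static base s6.png ((-0.31386420270587934, 0.017140097915584462), 0.6256538861592611)
static base s7.png ((-0.25881594956377896, -0.11005538241466795), 0.6098398119608561)
```

Confirmed: the pan is pushed down and the onion has risen. I'll rise back, release and lift.

```bash
python3 -m pendant '0 0 0.05 0 0 0 15;0 0 0.1 0 0 0 15;0 0 0.14 0 0 0 15;0 0 0.14 0 0 0 15;0 0 0.14 0 0 0 30;0 0 0.14 0 0 0 36;0 0 0.14 0 0 0 42;0 0 0.14 0 0 0 48;0 0 0.14 0 0 0 50;0 0 0.14 0 0 0 50;0 0 0.4 0 0 0 50;0 0 0.8 0 0 0 50;0 0 1.3 0 0 0 50;0 0 2 0 0 0 50;0 0 2 0 0 0 50'
python3 - <<'E'
from h import *
s=status.read_state()
t=snap("wrist","w8.png");a=snap("side","s8.png")
g=lambda f:cv2.cvtColor(cv2.imread("pics/"+f),cv2.COLOR_BGR2GRAY).astype(np.float32)
y0,y1,x0,x1=192,215,298,328
print(cv2.phaseCorrelate(g("s5.png")[y0:y1,x0:x1],g("s8.png")[y0:y1,x0:x1]))
o=np.zeros((384,768,3),np.uint8)
o[:,:384]=cv2.resize(a[120:248,260:388],(384,384),interpolation=cv2.INTER_CUBIC);o[:288,384:]=cv2.resize(t,(384,288));cv2.imwrite("pics/c8.png",o[:,:,::-1])
E
```

```text
t: 11.75
tool_pos: [0.6838, 0.1201, 0.1631]
orientation: [179.9, -0.3, 23.2]
force: [0.2, 0.4, 0.5]
width: 0.0499
((0.11115027263616284, 0.0692543533907255), 1.06658030781481)
```

View pics/c8.png

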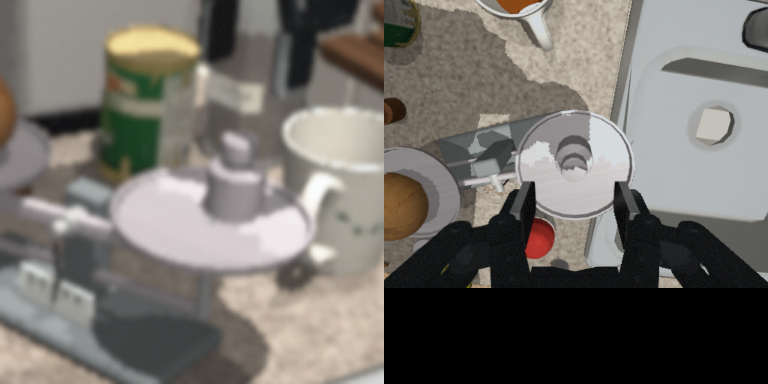

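The mid weight stands upright in the pan, far side, and the pan is back at its start level. Next is the small one.

Run:
```python
from h import *
s=status.read_state();print(s["tool_pos"],s["orientation"])
print(pix2plane("wrist",(254.7,220),.166,s),pix2plane("wrist",(255,218.5),.121,s))
```

```text
[0.68270147 0.11990795 0.15933503] [ 1.79978202e+02 -9.75960772e-02  2.32490366e+01]
[0.68651263 0.12183153 0.166     ] [0.67016859 0.11437784 0.121     ]
```

```bash
python3 -m pendant '-0.6 -0.2 0 0 0 0 50;-1.5 -0.5 0 0 0 0 50;-2.5 -0.83 0 0 0 0 50;-3.5 -1.16 0 0 0 0 50;-4.5 -1.5 0 0 0 0 50;-5.4 -1.8 -0.2 0 0 0 50;-5.95 -1.98 -0.8 0 0 0 50;-6.13 -2.03 -1.6 0 0 0 50;-6.13 -2.03 -2.2 0 0 0 50;-6.13 -2.03 -2.4 0 0 0 50;-6.13 -2.03 -2.4 0 0 0 50;-6.13 -2.03 -2.4 0 0 0 50;-6.13 -2.03 -2.4 0 0 0 50'
python3 - <<'E'
from h import *
s=status.read_state();im=snap("wrist","w9.png")
p=proj("wrist",[[.436,.038,.04],[.436,.038,.0]],s);print(s["tool_pos"],p)
g=cv2.cvtColor(im,cv2.COLOR_RGB2GRAY);hsv=cv2.cvtColor(im,cv2.COLOR_RGB2HSV)
x,y=p[0].astype(int)
m=((hsv[:,:,1]<25)&(hsv[:,:,2]>60)).astype(np.uint8)
n,l,st,c=cv2.connectedComponentsWithStats(m)
for i in range(1,n):
    if st[i,4]>150: print(st[i],c[i].round(1))
E
```

```text
t: 13.15
tool_pos: [0.4379, 0.0388, 0.0633]
orientation: [180.0, -0.1, 23.3]
force: [-0.3, -0.5, 0.6]
width: 0.0501
[0.43786162 0.03875195 0.06327837] [[254.84505988 211.09477906]
 [254.61393615 192.42980498]]
[  305     0   207   223 40633] [416.6 107. ]
[ 235  177   37   45 1278] [253.  199.1]
[167 242  29  52 588] [180.9 266.3]
[312 242  30  52 586] [326.8 266.2]
```

```bash
python3 -m pendant '0 0 -0.8 0 0 0 50;0 0 -1.5 0 0 0 50;0 0 -2 0 0 0 50;0 0 -2.25 0 0 0 50;0 0 -2.35 0 0 0 50;0 0 -2.35 0 0 0 50;0 0 -2.35 0 0 0 38;0 0 -2.35 0 0 0 30;0 0 -2.35 0 0 0 20;0 0 -2.35 0 0 0 10;0 0 -2.35 0 0 0 10;0 0 -2.35 0 0 0 10'
```

```text
t: 14.4
tool_pos: [0.4377, 0.0387, -0.0307]
orientation: [180.0, -0.1, 23.3]
force: [-2.9, -0.9, 14.2]
width: 0.0247
```

```bash
python3 -m pendant '0 0 0.3 0 0 0 10;0 0 1 0 0 0 10;0 0 2 0 0 0 10;0 0 3 0 0 0 10;0 0 3.9 0 0 0 10;0.5 0.16 4.3 0 0 0 10;1.3 0.4 4.3 0 0 0 10;2.2 0.69 4.3 0 0 0 10;3.1 0.97 4.3 0 0 0 10;4 1.25 4.3 0 0 0 10;4.6 1.44 4.3 0 0 0 10;5 1.56 4.3 0 0 0 10;5.15 1.61 4.3 0 0 0 10;5.18 1.62 4.3 0 0 0 10;5.18 1.62 4.3 0 0 0 10;5.18 1.62 4.3 0 0 0 10;5.18 1.62 4.3 0 0 0 10'
python3 - <<'E'
from h import *
s=status.read_state();t=snap("wrist","w10.png");print(s["tool_pos"],s["width"])
cv2.imwrite("pics/w10b.png",t[:,:,::-1])
hsv=cv2.cvtColor(t,cv2.COLOR_RGB2HSV);print(proj("wrist",[[.6865,.1218,.166],[.682,.12,.166],[.645,.1035,.169]],s).round(1))
E
```

```text
t: 16.1
tool_pos: [0.6437, 0.1032, 0.1408]
orientation: [180.0, -0.0, 23.2]
force: [0.7, -0.9, -0.7]
width: 0.0245
[0.64372675 0.10322143 0.14078635] 0.024468036455162837
[[255.  154.4]
 [254.7 164.2]
 [255.8 241.7]]
```

```bash
python3 -m pendant '0 0 -0.5 0 0 0 10;0 0 -0.9 0 0 0 10;0 0 -1.1 0 0 0 10;0 0 -1.2 0 0 0 10;0 0 -1.25 0 0 0 10;0 0 -1.25 0 0 0 10;0 0 -1.25 0 0 0 10'
python3 - <<'E'
from h import *
snap("side","s11.png");t=snap("wrist","w11.png")
g=lambda f:cv2.cvtColor(cv2.imread("pics/"+f),cv2.COLOR_BGR2GRAY).astype(np.float32)
y0,y1,x0,x1=192,215,292,322
print(cv2.phaseCorrelate(g("s8.png")[y0:y1,x0:x1],g("s11.png")[y0:y1,x0:x1]))
E
```

```text
t: 16.85
tool_pos: [0.6445, 0.1035, 0.091]
orientation: [180.0, -0.0, 23.3]
force: [0.1, -0.3, -0.1]
width: 0.0241
((0.0713952530488644, 0.23529754898090616), 0.7658318201700847)
```

```bash
python3 -m pendant '0 0 -0.07 0 0 0 10;0 0 -0.14 0 0 0 10;0 0 -0.2 0 0 0 10;0 0 -0.2 0 0 0 10'
python3 - <<'E'
from h import *
snap("side","s12.png");t=snap("wrist","w12.png")
g=lambda f:cv2.cvtColor(cv2.imread("pics/"+f),cv2.COLOR_BGR2GRAY).astype(np.float32)
for x0 in(280,292):
  y0,y1,x1=192,215,x0+30
  print(cv2.phaseCorrelate(g("s8.png")[y0:y1,x0:x1],g("s12.png")[y0:y1,x0:x1]))
E
```

```text
t: 17.35
tool_pos: [0.6439, 0.1034, 0.0818]
orientation: [-180.0, 0.0, 23.3]
force: [-0.3, -0.7, 0.6]
width: 0.0244
((-0.44320563059658724, 0.1847232850981868), 0.8136146095063951)
((0.12064693380182234, 0.68010372119784), 0.6836704313755035)
```

```bash
python3 -m pendant '0 0 -0.03 0 0 0 10;0 0 -0.03 0 0 0 22;0 0 -0.03 0 0 0 26;0 0 -0.03 0 0 0 30;0 0 -0.03 0 0 0 34;0 0 -0.03 0 0 0 38;0 0 -0.03 0 0 0 44;0 0 -0.03 0 0 0 44;0 0 -0.03 0 0 0 44;0 0 -0.03 0 0 0 44;0 0 -0.03 0 0 0 44;0 0 0.2 0 0 0 44;0 0 0.5 0 0 0 44;0 0 1 0 0 0 44;0 0 1.6 0 0 0 44;0 0 2.4 0 0 0 44;-0.5 0 3 0 0 0 44;-1.2 0 3.2 0 0 0 44;-2 0 3.2 0 0 0 44;-3 0 3.2 0 0 0 44'
python3 -m pendant '-1 0 0 0 0 0 44;-1 0 0 0 0 0 44;-1 0 0 0 0 0 44;-1 0 0 0 0 0 44;-1 0 0 0 0 0 44;-1 0 0 0 0 0 44;-1 0 0 0 0 0 44;-1 0 0 0 0 0 44;-1 0 0 0 0 0 44;-1 0 0 0 0 0 44;-1 0 0 0 0 0 44;-1 0 0 0 0 0 44;-1 0 0 0 0 0 44;-1 0 0 0 0 0 44;-1 0 0 0 0 0 44;-1 0 0 0 0 0 44;-1 0 0 0 0 0 44;-1 0 0 0 0 0 44;-1 0 0 0 0 0 44;-1 0 0 0 0 0 44'
python3 - <<'E'
from h import *
a=snap("side","s13.png");t=snap("top","t13.png");w=snap("wrist","w13.png")
g=lambda f:cv2.cvtColor(cv2.imread("pics/"+f),cv2.COLOR_BGR2GRAY).astype(np.float32)
y0,y1,x0,x1=192,218,298,328
print(cv2.phaseCorrelate(g("s8.png")[y0:y1,x0:x1],g("s13.png")[y0:y1,x0:x1]))
o=np.zeros((500,800,3),np.uint8)
o[:,:500]=cv2.resize(a[120:270,225:375],(500,500),interpolation=cv2.INTER_CUBIC);o[:300,500:]=cv2.resize(t[90:240,200:350],(300,300));o[300:,500:766]=cv2.resize(w,(266,200));cv2.imwrite("pics/c13.png",o[:,:,::-1])
E
```

```text
t: 19.45
tool_pos: [0.5238, 0.1034, 0.2115]
orientation: [180.0, -0.1, 23.2]
force: [0.4, 1.4, -0.1]
width: 0.0445
t: 21.45
tool_pos: [0.4842, 0.1034, 0.2103]
orientation: [180.0, 0.0, 23.3]
force: [-0.1, -0.3, 0.1]
width: 0.0435
((1.3280975306610383, 6.343260918882784), 0.290358363551858)
```

View pics/c13.png

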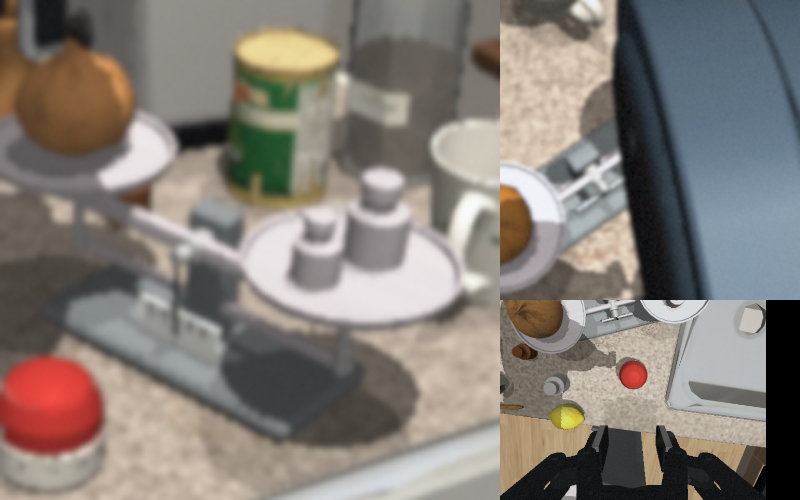

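Both weights stand upright in the pan, clear of each other, and the pointer is centred on the white plate. I'll check that it stays still, then hand in.

```bash
python3 -m pendant '0 0 0 0 0 0 44;0 0 0 0 0 0 44;0 0 0 0 0 0 44;0 0 0 0 0 0 44;0 0 0 0 0 0 44;0 0 0 0 0 0 44;0 0 0 0 0 0 44;0 0 0 0 0 0 44;0 0 0 0 0 0 44;0 0 0 0 0 0 44'
python3 - <<'E'
from h import *
snap("side","s14.png")
g=lambda f:cv2.cvtColor(cv2.imread("pics/"+f),cv2.COLOR_BGR2GRAY).astype(np.float32)
for y0,y1,x0,x1 in((160,220,295,368),(125,180,225,280)):
  print(cv2.phaseCorrelate(g("s13.png")[y0:y1,x0:x1],g("s14.png")[y0:y1,x0:x1]))
print(job.hand_in())
E
```

```text
t: 22.6
tool_pos: [0.4842, 0.1034, 0.2103]
orientation: [-180.0, 0.0, 23.3]
force: [0.1, 0.5, -0.2]
width: 0.0441
((0.4771856447294738, -0.03675752752441497), 0.9999279921319749)
((0.004372895820580425, 0.011614415400245548), 1.0020718479487631)
the job is handed in; nothing more can be done
None
```

I stood the 100 g and 50 g weights side by side, upright, in the empty pan, let go, and moved the arm clear. I then handed the job in at about 22.6 s.

**Last checks:**
- The side view showed both weights upright with a gap between them.
- The pan had sunk about 6.3 px, roughly the expected 13 mm, and the pointer was centred on its plate. That pixel match was a weak one (0.29).
- About a second later, the onion pan had not moved. The weights' pan had not moved vertically but read 0.48 px sideways, which I did not look into.
- The tool force was about zero.

**What went wrong on the way:**
- **First grasp:** It closed on the middle weight's knob, because the fingertips stood about 40 mm behind the reported tool point. I opened, went deeper and gripped the body. The weight was not displaced.
- **Setting the middle weight down:** I pushed the pan down a few millimetres, because the arm felt almost no force when it touched. I saw this in the side picture, rose back and then released, and the pan returned to its starting level.

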